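Set the sighting scope into its V-cradle and latch it down

ROBOT

A 7-joint arm with a two-finger parallel gripper is mounted at the origin on a cart in front of the work surface, level with it; the furniture and walls round the work are solid. World frame = base frame: x ahead of the robot, y to its left, z up, the work surface at z = 0. Lengths are in mm, angles in rad, forces in N, time in s.
With the tool pointing down it reaches from about 400 to 875 mm from the base axis. Payload 19.3 kg.
Tool frame: the origin (TCP) lies at the very end of the fingers, on their centre line; the grasp point (between the pads) lies 19 mm behind it (grip_point_offset is the z of the grasp point in the tool frame, in mm); z points along the fingers, y is the line along which they close (so a half turn about z gives the same grasp; the last joint's range is limited). The gripper opens to 85 mm and grips with 20 to 120 N. Pads are 22 mm wide; open, the fingers measure 114 mm over their backs; the gripper's body (76 mm by 85 mm) begins 54 mm behind the grasp point. The pads swing forward as they close: fully open they stand 13 mm farther back than shut.
Start: joints at [1.172, 0.521, -0.036, 1.599, 0.021, 1.021, -0.113], TCP at [201.789, -591.52, 231.291] pointing down, gripper open.
Joint ranges: [-2.91, 2.91], [-0.3, 2.13], [-1.5, 1.42], [0.17, 2.43], [-1.26, 4.41], [0.16, 1.93], [-2.52, 2.52]. Speed limits (rad/s): [1.89, 1.89, 2.39, 2.39, 3.01, 3.01, 3.01].

INTERFACE

Orientations are given as a 3x3 rotation matrix whose columns are the frame's x, y, z axes.
In Python, from workcell import movep, movel, goto_joints, open_gripper, clamp, wait, inverse_kinematics, read_state, camera, PlanningError, finish_job, grip_point_offset gives the robot as it stands. Calls block until the motion is done:
- movep(position, orientation): joint-space move of the TCP to a pose.
- movel(position, frame=None, max_speed=150, guard=None): straight line of the TCP; frame=None keeps the orientation; max_speed is the mean speed in mm/s. With guard (N) it stops when the force on the tool has changed by that much, and returns True; else False.
- goto_joints(angles): joint-space move.
- open_gripper() and clamp(): open the fingers fully, or close them until they stop; the grip force is fixed at half the most.
- wait(seconds).
- inverse_kinematics(position, orientation): joint angles nearest the present ones, or None.
- read_state(): the state.
- camera(name): name is "scene" or "top" or "wrist"; returns a dict with "image" (420x560x3 uint8, blue, green, red), "range_z" (420x560 float32, mm along the optical axis (not along the pixel's ray), 0 where there is no reading), "fx", "fy", "cx", "cy" (pixels), "dist_coeffs" ([k1, k2, p1, p2, k3] as OpenCV has them; the pictures are not rectified), "cam_to_world" (4x4, takes a point from camera to world coordinates). Camera axes: x right, y up, looking along -z (the intrinsics and any distortion apply to the point x, -y, -z); pixel columns grow to the right and rows downward; lengths in mm; the calibration is good to about 2 mm. A picture is of the moment at which its call begins.
A pose or a line that the arm cannot do raises PlanningError and nothing moves.
- finish_job(): hands the job in; it is judged then, once.
The state is a dict: "time": time; "qpos": joint angles; "qvel": joint speeds; "joint_efforts": joint torques, N m; "eef_pos": TCP position; "tool_rot": TCP orientation; "ft_force": force on the tool from outside, world axes, zero at the start; "torque": the same for the moment, N m; "finger_gap": finger opening in mm; "gripper_force": force on a finger pad.
Only numpy, scipy, OpenCV 4.12 (cv2) and the standard library are available. Lean on these libraries where they do the work, as an engineer would, in place of code of your own. Each camera call takes 0.05 s, during which the arm holds its last target. There are 200 camera calls.

TASK

Set the sighting scope up in its cradle: swing the empty cradle's hold-down frame right back until it stays open, lift the scope by its carry handle off the sloping rest and lay it, without dropping it, level in both V-grooves, handle up and lens hood towards the window plate, with the handle midway between the two V-blocks. Let go, swing the frame down until both its arms rest on the tube, then push the latch fully upright so that its nose hooks over the frame's bar. Leave the mug, the carton of lens wipes and the tape roll where they are.

Things in the scene. Friction and masses are not known exactly. Their poses are not given: they have to be found in the camera images.
- cradle: Alignment cradle, fixed: aluminium base plate 190 x 238 mm, top 18 mm above the bench. Origin on the bench under the tube's seat; y along the seated tube's axis, x from the latch (-x, robot's side) to the hinge (+x), z up. Two 90 degree steel V-blocks, 18 mm thick, stand at y = +52 and -52 mm, grooves along y; their lips are 62 mm above the bench, 27 mm either side of the middle.
- cradle_window (a point): Centre of the round 40 mm window in the window plate, an upright dark steel plate 100 mm wide and 6 mm thick across the cradle's -y end, 125 mm from the seat's middle; its top is 130 mm above the bench.
- cradle_seat (a point): Where the scope's axis lies when it is seated: midway between the V-blocks, 66 mm above the bench. Axes as the cradle's.
- holddown_bar (a point): Middle of the black rubber grip, 44 mm long, on the round bar (13 mm thick, along the cradle's y; this point at y = -12 mm) of the hold-down frame: two flat 12 mm wide steel arms with rubber pads (at y = +52 and -52 mm) cross over the V-blocks and are joined by this bar on the robot's side, 92 mm above the bench at the start, when the frame lies down over the empty V-grooves.
- holddown_hinge (a point): Middle of the frame's hinge line, which runs along the cradle's y: 50 mm behind the seat (cradle x = +50 mm), 86 mm above the bench. The bar is 128 mm from it and, with the arms level, 6 mm above it.
- holddown (a joint): Angle of the hold-down frame, rad: 0 = arms level, on its stop; about 0.10 = pads resting on the seated tube (bar 105 mm above the bench); grows as the bar is swung up and back, away from the robot; 1.9 = fully open, at its stop, bar about 205 mm up. Frame 0.25 kg, moves freely: past about 1.7 it falls open and stays, below about 1.3 it falls shut.
- latch (a joint): Angle of the latch, rad: 0 = fully upright (stop), nose over the frame's bar; grows as it leans out towards the robot, up to 0.65. Starts leaning out. Light friction holds it where it is left. Closed before the frame is down on the tube, its nose is in the bar's way.
- latch_tip (a point): Centre of the round thumb roll (10 mm thick, 20 mm wide) on the upper end of the latch, a dark steel plate 14 mm wide and 4 mm thick on the robot's side of the bar, near its +y end; the nose sticks out 20 mm on the plate's other side. The roll is 89 mm above the pivot, which lies at cradle x = -91 mm, y = +32 mm, 26 mm above the bench. Upright, the roll is 115 mm above the bench.
- rest: Sloping rest, fixed to the bench, aluminium with two black V-saddles and a foot stop, base 180 x 92 mm. Origin on the bench under the middle of the parked scope; x points the way the scope's upper end rises (30 degrees above level), roughly away from the robot, z up.
- scope: Sighting scope, about 0.35 kg: aluminium tube 44 mm thick, 144 mm long; black lens hood 56 mm thick, 28 mm long at its +x end; black eyepiece 32 mm thick, 24 mm long at its -x end; 196 mm overall. Origin on the tube's axis under the handle's middle; x to the lens hood, z to the handle. Parked on the rest, eyepiece down on the foot stop, axis 30 degrees above level, handle up.
- scope_handle (a point): Middle of the scope's carry handle, a straight black bar 68 mm long (along the scope's x), 14 mm wide (y) and 16 mm high, 58 mm from the tube's axis, on two posts near its ends; 28 mm of free height between the bar and the tube. Axes as the scope's.
- scope_lens (a point): Centre of the lens hood's front face, 100 mm along the scope's x from its origin.
- mug_center (a point): Centre of the mug's body, a light grey mug 72 mm in diameter, 89 mm high, standing on the bench. Leave it.
- lens_wipes_center (a point): Centre of a small carton of lens wipes, 86 x 51 x 62 mm, standing on the bench. Leave it.
- tape_roll_center (a point): Centre of a roll of grey cloth tape, 104 mm in diameter, 47 mm high, lying on the bench. Leave it.

How it is judged (in metres and radians):
On the way, in this order (a step that is already met when the one before it is completed fails the run):
1. the hold-down frame is swung back past upright (value of joint holddown above 1.65 rad), for 0.2 s.
2. the scope is held by its carry handle and lifted clear of the rest, frame still open (distance of scope_handle from where it was at the start of the episode above 0.08 m and contact force between the fingers and scope above 0.5 N and distance between the grasp point and scope_handle below 0.04 m and contact force between scope and rest below 0.05 N and value of joint holddown above 1.6 rad), for 0.2 s.
3. the scope lies in both V-grooves, handle up, lens hood towards the window plate, handle midway between the V-blocks, released, frame still open (x of scope in the frame of cradle between -0.005 and 0.005 m and y of scope in the frame of cradle between -0.011 and 0.011 m and z of scope in the frame of cradle between 0.061 and 0.071 m and y of scope_lens in the frame of cradle below -0.08 m and angle between the x axis of scope and the y axis of cradle, either way round below 0.07 rad and angle between scope's own z axis and vertical below 0.35 rad and contact force between the fingers and scope below 0.1 N and value of joint holddown above 1.6 rad), for 0.3 s.
4. the frame is down with its arms resting on the tube (x of scope in the frame of cradle between -0.005 and 0.005 m and y of scope in the frame of cradle between -0.011 and 0.011 m and z of scope in the frame of cradle between 0.061 and 0.071 m and y of scope_lens in the frame of cradle below -0.08 m and angle between the x axis of scope and the y axis of cradle, either way round below 0.07 rad and angle between scope's own z axis and vertical below 0.35 rad and value of joint holddown between 0.05 and 0.15 rad), for 0.2 s.
5. the latch is upright over the bar (all of step 4 and value of joint latch below 0.08 rad), for 0.2 s.
At the end, for the whole second after the job is handed in: The scope lies still and released in both V-grooves (axis within 5 mm and 4 degrees of the seat, handle up within 20 degrees, within 11 mm of midway between the V-blocks, hood towards the window plate), the frame rests on the tube (0.05 to 0.15 rad) and the latch is upright (under 0.08 rad) (all of step 5 and contact force between the fingers and scope below 0.1 N and linear speed of scope below 0.02 m/s); the robot touches nothing.
It fails at once if the scope falls freely (over about 1 cm) (linear speed of scope above 0.5 m/s and contact force between the fingers and scope below 0.1 N).
It fails at once if the scope is dropped or tipped over on the bench (height (world z) of scope_handle below 0.08 m).
It fails at once if the mug, the lens wipes or the tape roll is moved more than 3 cm (distance of any of mug_center, lens_wipes_center, tape_roll_center from where it was at the start of the episode above 0.03 m).
It also fails if it takes over 67 s, if anything falls off the work surface, if the arm or the gripper's body presses on something with over 40 N, if the wrist force passes 120 N, or if a joint passes its speed limit or range.

## Working session

There is one attempt and no reset: what is moved stays moved. The work goes in short steps, each a Python script; the robot and the scene stay as the last script left them, time stands still between calls to the robot, and variables do not carry over. Pictures are saved under pics/ and viewed, at most 14 in all, crops included, and the job is handed in when it is done.

```bash
mkdir -p pics; ls
python3 - <<'E'
from workcell import *
import cv2,numpy as np,pickle
for n in("scene","top"):
    c=camera(n); cv2.imwrite(f"pics/{n}0.png",c["image"]); pickle.dump(c,open(f"{n}0.pkl","wb"))
    print(n,c["fx"],c["dist_coeffs"],np.round(c["cam_to_world"],2).tolist(), (c["range_z"]>0).mean())
print(grip_point_offset,read_state()["finger_gap"],read_state()["time"],read_state()["tool_rot"])
E
```

```text
pics
scene 543.7013601063187 [-0.21628036  0.          0.          0.          0.        ] [[0.6, 0.62, -0.51, -274.27], [-0.8, 0.45, -0.4, -700.81], [-0.02, 0.65, 0.76, 1378.2], [0.0, 0.0, 0.0, 1.0]] 0.9960884353741497
top 451.2508346978356 [-0.11207593  0.          0.          0.          0.        ] [[-0.04, 0.98, -0.22, 268.37], [-1.0, -0.04, 0.01, -21.68], [0.0, 0.22, 0.98, 1477.35], [0.0, 0.0, 0.0, 1.0]] 0.9960204081632653
-18.700000000000003 85.2536529066905 0.1 [[ 9.46432944e-01  3.22900205e-01 -3.73646024e-04]
 [ 3.22900414e-01 -9.46432543e-01  8.74558472e-04]
 [-7.12356460e-05 -9.48361405e-04 -9.99999548e-01]]
```

View pics/scene0.png

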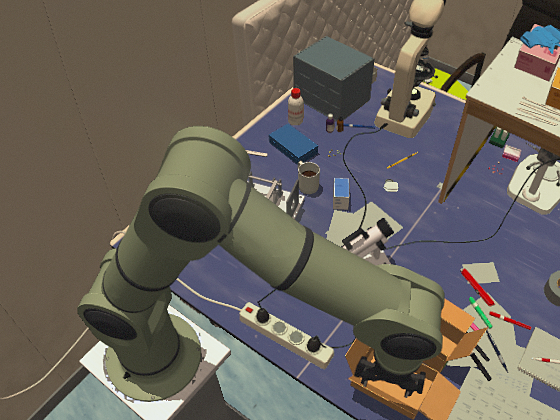

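View pics/top0.png

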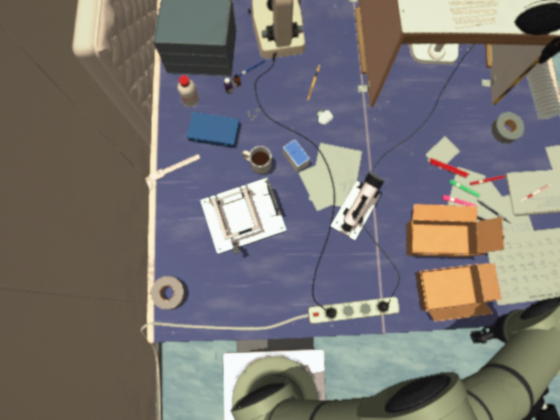

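The scene view shows the cradle partly hidden by the arm. The top view shows the cradle at about (242,215) with its dark window plate on the right (273,200) and its latch at (238,250). The scope is on its rest at (360,205) with the hood up and right. The mug is at (259,159), the wipes at (296,153) and the tape at (168,293).

```bash
cat > h.py <<'E'
from workcell import *
import cv2,numpy as np,pickle
def cloud(c):
    "world xyz (mm) of each pixel"
    K=np.array([[c["fx"],0,c["cx"]],[0,c["fy"],c["cy"]],[0,0,1]])
    h,w=c["range_z"].shape
    uv=np.stack(np.meshgrid(np.arange(w),np.arange(h)),-1).reshape(-1,1,2).astype(np.float64)
    n=cv2.undistortPoints(uv,K,np.array(c["dist_coeffs"])).reshape(h,w,2)
    z=c["range_z"]; p=np.stack([n[...,0]*z,-n[...,1]*z,-z],-1)
    T=np.array(c["cam_to_world"]); return p@T[:3,:3].T+T[:3,3]
def ray(c,u,v):
    K=np.array([[c["fx"],0,c["cx"]],[0,c["fy"],c["cy"]],[0,0,1]])
    n=cv2.undistortPoints(np.array([[[u,v]]],float),K,np.array(c["dist_coeffs"])).ravel()
    T=np.array(c["cam_to_world"]); return T[:3,3],T[:3,:3]@np.array([n[0],-n[1],-1])
def onplane(c,u,v,z):
    o,d=ray(c,u,v); return o+d*(z-o[2])/d[2]
def snap(n,name):
    c=camera(n); cv2.imwrite(f"pics/{name}.png",c["image"]); pickle.dump(c,open(name+".pkl","wb")); return c
def down(yaw):
    "tool down, tool x axis at yaw"
    c,s=np.cos(yaw),np.sin(yaw); return np.array([[c,s,0],[s,-c,0],[0,0,-1.]])
E
python3 - <<'E'
from h import *
c=pickle.load(open("top0.pkl","rb")); P=cloud(c)
im=cv2.resize(c["image"][140:265,190:400],None,fx=3.8,fy=3.8,interpolation=cv2.INTER_CUBIC); cv2.imwrite("pics/crop.png",im)
Z=P[...,2]
print("bench z",np.median(Z[260:290,230:300]))
def rect(m,lo,hi,box):
    u0,u1,v0,v1=box; q=P[v0:v1,u0:u1].reshape(-1,3); k=(q[:,2]>lo)&(q[:,2]<hi); q=q[k]
    r=cv2.minAreaRect(q[:,:2].astype(np.float32)); print(m,len(q),np.round(r[0],1),np.round(r[1],1),round(r[2],1),q[:,2].mean().round(1)); return q
rect("base",12,26,(190,300,170,260)); 
q=rect("plate top",118,140,(255,300,170,230)); 
q=rect("frame",84,116,(205,262,180,245)); 
q=rect("restbase",5,20,(325,400,165,245))
q=rect("tall",85,220,(325,400,165,245))
for a in [(190,300,170,260)]:
    u0,u1,v0,v1=a
    print(np.round(Z[v0:v1:4,u0:u1:4]).astype(int))
u0,u1,v0,v1=330,392,168,240
print(np.round(Z[v0:v1:4,u0:u1:4]).astype(int))
print("mug/wipes/tape",[P[v,u].round() for v,u in((150,259),(153,296),(285,157))])
E
```

```text
bench z -1.6356102699044186
base 2887 [624.9  39.5] [226.9 345.5] 17.0 17.2
plate top 71 [631. -15.] [99.4  6.3] 17.1 128.4
frame 570 [579.3  95. ] [179.3 142.5] 23.6 93.6
restbase 786 [ 616.1 -321.1] [257.4 277.9] 86.6 13.1
tall 916 [ 601.6 -295.8] [ 68.5 177.6] 56.0 141.2
[[   2   -5   -5    0    0   -3   -5   -3   -2    0   -3   -3   -3   -1
    -4    0   32   48   50   36   -5    1    4   -3   -4   -2    0   23]
 [  -4   -6   -2   -6    3   -8   -1    1    2    6    0   -1    3   -1
    -5    0   -1   -2   -4    1   -3    1   -3   -3   -5    1   -2    0]
 [   6    3   -5   -1    1   -4   -5   -6   -3   -3   -8   -3    8    0
    -1   -5   -1    0   -2   19   -6    3   -6    0   -8   -1   -1    2]
 [  -3   -3    3   -5    0   -3   -2   -3    2   -7    0   -2    4   -6
    -2   -2   26   19   19  110   -6   -3   -6    0   -3    1   -1   -3]
 [  -4    6   -3   -1    0   -5    1   -7   -1   -1    0   -2    0   26
    92   15   23   10   16   17   17   -9   -7   -6   -1    0    2   -5]
 [  -6    2   -1   -3   -1    2    5    0   -5   -4   16   16   15   88
    89   24   15   16   38  
[... 3441 characters left out ...]
 -2]
 [   0   -2   16   11   82  111  159  167  116   12   12    2   -7    2
    -3   -2]
 [   3   -1   17   15   89  106  155  107   46   14   -4   -2   -2    0
    -5   -2]
 [  -5   13   14   23   90   99  109   96   85   -9   -1   -5    0   -1
     1    3]
 [   5   13   21   25   87   94   90   14   18    3    2   -3   -6    7
    -5   -1]
 [   7   -4   15   75   76   80   18   14    4   -9   -1    1   -4    3
     1   -6]
 [   0    1   -1   13   61   50   18   23   -3   -7   -3    1   -1   -1
    -1   -8]
 [  -1    2   -7   -3   -6   17   18   -3   -2    1    4   -4   -3   -7
     4   -2]]
mug/wipes/tape [array([804.,  22.,  53.]), array([ 786., -101.,   60.]), array([368., 360.,  44.])]
```

View pics/crop.png

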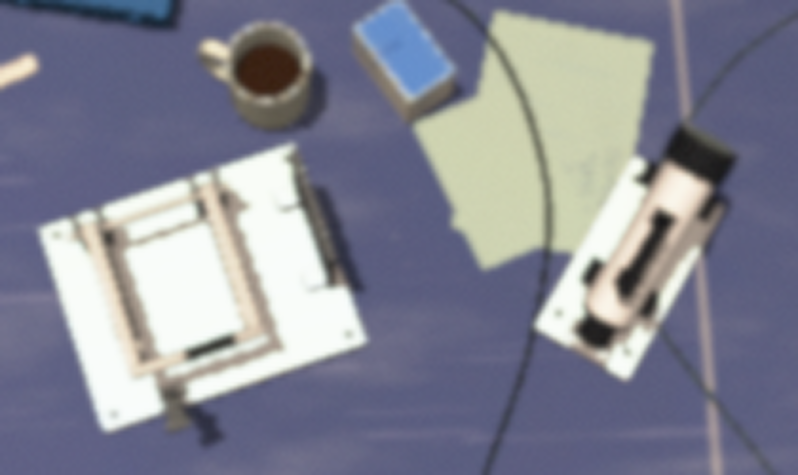

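The crop shows the frame lying shut over the V-blocks, its rubber grip at crop (210,348), the latch roll at (178,412), the window plate on the right, and the scope handle from (625,290) to (660,220). The plate's top edge measures 99x6 mm at a height of 128, which agrees with the sizes given. That puts the cradle origin near (594,104) with a yaw of about 17°. Next I'll take close wrist views of both places.

Run:
```python
from h import *
movel([201.8,-591.5,400],max_speed=250)
for n,p,yaws in (("ws",[560,-270,430],(-.59,2.55)),("wc",[570,90,420],(-1.272,1.87))):
    for y in yaws:
        q=inverse_kinematics(p,down(y)); print(n,y,None if q is None else np.round(q,2))
    for y in yaws:
        try: movep(p,down(y)); break
        except PlanningError as e: print(e)
    c=snap("wrist",n); print(c["fx"],np.round(c["cam_to_world"],2).tolist(),read_state()["time"])
im=np.vstack([cv2.imread(f"pics/{n}.png") for n in("ws","wc")]); cv2.imwrite("pics/w1.png",cv2.resize(im,None,fx=.71,fy=.71))
```

```text
ws -0.59 [ 0.41  0.39 -0.08  1.3   0.03  1.45 -1.83]
ws 2.55 [ 0.73  0.44 -0.59  1.28  0.24  1.49  1.14]
357.95214413794525 [[-0.56, 0.8, 0.22, 615.12], [-0.83, -0.54, -0.15, -308.41], [0.0, -0.27, 0.96, 573.58], [0.0, 0.0, 0.0, 1.0]] 2.7333
wc -1.272 [-1.03  0.65  1.4   1.48 -0.64  1.53 -2.49]
wc 1.87 [ 0.2   0.36 -0.65  1.42  0.22  1.43 -0.15]
357.95214413794525 [[-0.96, 0.28, 0.08, 589.44], [-0.29, -0.92, -0.25, 24.82], [0.0, -0.27, 0.96, 563.71], [0.0, 0.0, 0.0, 1.0]] 4.8333
```

View pics/w1.png

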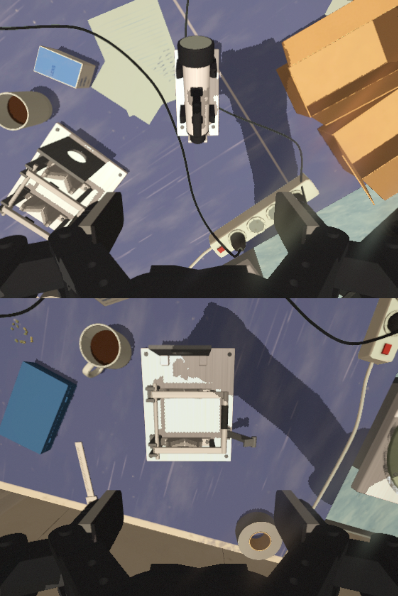

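The wrist views show the scope at combined pixel (197,95), upright and seen along its axis, and the whole cradle at (188,405) with the plate at (183,350), the grip bar on the right at (225,415) and the latch roll at (245,437). Next I'll measure both from the depth clouds.

Run:
```python
from h import *
c=pickle.load(open("wc.pkl","rb")); P=cloud(c).reshape(-1,3); I=c["image"].reshape(-1,3).astype(int)
def rect(m,q):
    r=cv2.minAreaRect(q[:,:2].astype(np.float32)); print(m,len(q),np.round(r[0],1),np.round(r[1],1),round(r[2],1),q[:,2].mean().round(1))
near=np.hypot(P[:,0]-594,P[:,1]-104)<190
b=P[near]; print("bench",np.median(b[np.abs(b[:,2])<8][:,2]))
rect("plate",P[near&(P[:,2]>122)&(P[:,2]<137)])
rect("base",P[near&(P[:,2]>13)&(P[:,2]<22)])
a=np.deg2rad(17.1); R=np.array([[np.cos(a),np.sin(a)],[-np.sin(a),np.cos(a)]])
L=(P[:,:2]-[594.2,104.5])@R.T   # cradle coords
def show(m,k,pc=(2,50,98)): print(m,k.sum(),"x",np.percentile(L[k,0],pc).round(1),"y",np.percentile(L[k,1],pc).round(1),"z",np.percentile(P[k,2],pc).round(1))
fr=near&(P[:,2]>80)&(P[:,2]<105)
show("bar",fr&(L[:,0]<-62)&(L[:,0]>-100)&(np.abs(L[:,1])<60))
show("grip black",fr&(L[:,0]<-62)&(L[:,0]>-100)&(np.abs(L[:,1])<60)&(I.sum(1)<120))
show("roll",near&(L[:,0]<-110)&(P[:,2]>85)&(P[:,2]<112))
for s in(1,-1): show("arm",fr&(np.abs(L[:,0])<35)&(np.abs(L[:,1]-s*52)<18))
c=pickle.load(open("ws.pkl","rb")); P=cloud(c).reshape(-1,3); I=c["image"].reshape(-1,3).astype(int)
k=(np.hypot(P[:,0]-602,P[:,1]+296)<130)&(P[:,2]>45)&(P[:,2]<230)
rect("scope all",P[k])
# tube yaw and handle
q=P[k]; i=I[k]; bright=i.sum(1)>350
t=q[bright]; rect("bright",t)
d=q[~bright]
yaw=np.deg2rad(-34)
for it in range(4):
    u=np.array([np.cos(yaw),np.sin(yaw)]); 
    # handle: points above tube's top, dark; expected height over the 30 deg line
    s=(d[:,:2]-[602,-296])@u; h=d[:,2]-s*np.tan(np.pi/6)
    if it==0: print("h hist",np.histogram(h,np.arange(80,260,10)))
    m=h>np.percentile(h,99)-22
    H=d[m]; r=np.linalg.svd(H-H.mean(0),full_matrices=False)[2][0]; r*=np.sign(r[0]); yaw=np.arctan2(r[1],r[0])
print("handle",len(H),H.mean(0).round(1),"dir",r.round(3),"yaw",np.rad2deg(yaw),"pitch",np.rad2deg(np.arcsin(r[2])))
s=(H-H.mean(0))@r; w=(H-H.mean(0))@np.array([-np.sin(yaw),np.cos(yaw),0]); print(np.percentile(s,[1,99]),np.percentile(w,[1,99]))
```

```text
bench 0.8925205150050033
plate 507 [633.  -15.8] [99.3  6.1] 17.8 130.9
base 13621 [621.6  87. ] [244.2 246. ] 16.9 19.1
bar 942 x [-81.6 -74.5 -63.2] y [-55.4  -3.3  57. ] z [ 93.2  98.  100.5]
grip black 82 x [-81.4 -71.6 -70. ] y [-29.4 -11.4   9.4] z [94.4 97.2 99.3]
roll 133 x [-134.  -128.3 -114.8] y [23.4 29.2 42.5] z [ 86.2 109.3 111.8]
arm 532 x [-33.    0.3  33.4] y [46.8 51.7 58.7] z [85.7 96.8 98.6]
arm 547 x [-32.7   0.5  33.8] y [-56.6 -51.5 -45.2] z [95.2 97.  98.7]
scope all 6498 [ 596.3 -292.4] [ 68.2 189.3] 57.1 144.1
bright 2968 [ 596.4 -292.4] [ 68.1 188.4] 57.2 138.1
h hist (array([ 84, 135, 191, 447, 135, 421, 980, 334,  43,  43,  57, 591,   0,
         0,   0,   0,   0]), array([ 80,  90, 100, 110, 120, 130, 140, 150, 160, 170, 180, 190, 200,
       210, 220, 230, 240, 250]))
handle 672 [ 572.2 -277.   172.3] dir [ 0.758 -0.492  0.429] yaw -32.97725060470761 pitch 25.39571326193343
[-38.41994323  27.50765609] [-6.70432138  6.8974194 ]
```

```bash
cat >> h.py <<'E'
O=np.array([595.3,104.5,0]); A=np.deg2rad(17.3)
RC=np.array([[np.cos(A),-np.sin(A),0],[np.sin(A),np.cos(A),0],[0,0,1]])
def C(x,y,z): return O+RC@np.array([x,y,z],float)
D=down(A+np.pi/2)
def bar(th,y=-12,dz=0): # TCP with the grasp point on the bar
    f=th+.047; return C(50-128*np.cos(f),y,86+128*np.sin(f)-18.7+dz)
E
python3 - <<'E'
from h import *
c=pickle.load(open("ws.pkl","rb")); P=cloud(c).reshape(-1,3); I=c["image"].reshape(-1,3).astype(int)
k=(np.hypot(P[:,0]-590,P[:,1]+290)<70)&(P[:,2]>100)&(P[:,2]<230)&(I.sum(1)<200); d=P[k]
yaw=np.deg2rad(-33)
for _ in range(4):
    u=np.array([np.cos(yaw),np.sin(yaw)]); n=np.array([*(-.5*u),.866]); h=d@n
    H=d[h>np.percentile(h,99.5)-7]; g=H[:,:2]-H[:,:2].mean(0); r=np.linalg.svd(g,full_matrices=False)[2][0]; r*=np.sign(r[0]); yaw=np.arctan2(r[1],r[0])
ax=np.array([*(.866*u),.5]); s=(H-H.mean(0))@ax; w=(H-H.mean(0))@np.array([-u[1],u[0],0])
print("handle top",len(H),H.mean(0).round(1),"yaw",np.rad2deg(yaw).round(2),np.percentile(s,[1,50,99]).round(1),np.percentile(w,[1,50,99]).round(1),"pitch",np.rad2deg(np.polyfit((H[:,:2]-H[:,:2].mean(0))@u,H[:,2],1)[0]))
mid=H.mean(0)+ax*np.percentile(s,[1,99]).mean()+np.array([-u[1],u[0],0])*np.percentile(w,[1,99]).mean()-8*n
print("handle mid",mid.round(1)); np.save("handle.npy",[*mid,yaw])
p=bar(0)+[0,0,120]; movep(p,D)
movel(bar(0)+[0,0,2],max_speed=150,guard=15); print(read_state()["eef_pos"]-bar(0))
clamp(); s=read_state(); print(s["finger_gap"],s["ft_force"])
f=np.array(s["ft_force"])
for th in np.arange(.2,1.01,.2):
    movel(bar(th)+[0,0,2],max_speed=140); s=read_state(); print(round(th,2),np.round(np.array(s["ft_force"])-f,1),round(s["finger_gap"],1),s["time"])
    if np.abs(np.array(s["ft_force"])-f).max()>45: break
snap("top","top1"); cv2.imwrite("pics/top1c.png",cv2.resize(cv2.imread("pics/top1.png")[140:265,190:400],None,fx=2.5,fy=2.5))
E
```

```text
handle top 559 [ 569.6 -275.2  172. ] yaw -32.74 [-35.6   0.7  29.2] [-6.7 -0.   6.8] pitch 31.970387149656236
handle mid [ 570.7 -275.8  163.5]
[0.38522482 0.1953214  2.66511556]
9.648419079103798 [ 7.19976581  0.80830878 -0.87635091]
0.2 [ 2.2  1.9 -3.8] 9.8 9.0833
0.4 [-0.8  0.2 -2. ] 9.7 9.4167
0.6 [-11.3  -3.    4.6] 9.4 9.75
0.8 [-29.   -7.4  20.9] 9.7 10.0833
1.0 [-29.3  -9.6  36.9] 9.2 10.4167
```

View pics/top1c.png

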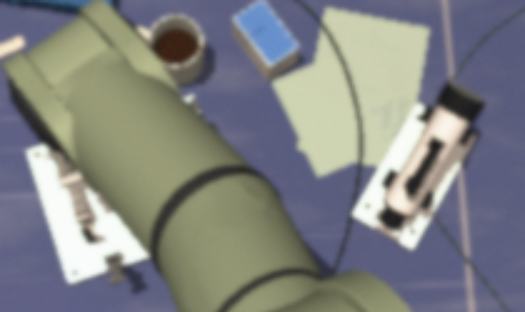

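Run:
```python
from h import *
c=pickle.load(open("top1.pkl","rb")); P=cloud(c).reshape(-1,3)
L=(P-O)@RC
for s in(1,-1):
    k=(np.abs(L[:,1]-s*52)<10)&(L[:,2]>105)&(L[:,0]<70)&(L[:,0]>-60); q=L[k]; print(k.sum(),np.c_[q[:,0],q[:,2]].round()[::max(1,k.sum()//12)].tolist())
s=read_state(); print((np.array(s["eef_pos"])-O)@RC, s["ft_force"],s["finger_gap"])
```

```text
194 [[19.0, 531.0], [2.0, 553.0], [-4.0, 543.0], [-12.0, 538.0], [-18.0, 536.0], [-28.0, 542.0], [-37.0, 541.0], [-48.0, 538.0], [40.0, 116.0], [16.0, 152.0], [-3.0, 180.0], [-14.0, 195.0], [-22.0, 195.0]]
295 [[46.0, 534.0], [24.0, 554.0], [15.0, 559.0], [2.0, 570.0], [-1.0, 569.0], [-12.0, 577.0], [-20.0, 580.0], [-21.0, 576.0], [-32.0, 586.0], [-41.0, 591.0], [-42.0, 587.0], [-50.0, 590.0], [-56.0, 596.0]]
[-16.16753905 -12.55215063 180.27047161] [-22.34144504  -9.10652659  35.73852504] 10.01070833622513
```

The frame has swung up to about 1 rad and is still in the grip (one arm at x −14, z 195). The force points radially outward, so I'll widen the arc slightly and go on.

Run:
```python
from h import *
def go(th,dr,v=140):
    f=th+.047; p=bar(th)+[0,0,2]+RC@np.array([-dr*np.cos(f),0,dr*np.sin(f)]); movel(p,max_speed=v)
    s=read_state(); F=RC.T@np.array(s["ft_force"]); print(round(th,2),round(dr,1),F.round(1),round(s["finger_gap"],1),s["time"]); return F
dr=3.; F=go(1.0,dr)
for th in np.arange(1.2,1.81,.2):
    f=th+.047; rad=-F[0]*np.cos(f)+F[2]*np.sin(f)
    dr+=np.clip(rad*.08,-2,2); F=go(th,dr)
    if np.abs(F).max()>80: break
```

```text
1.0 3.0 [ 4.7 -2.5 -8.2] 9.5 10.7167
1.2 2.3 [-2.8 -3.7  0.1] 9.4 11.05
1.4 2.3 [-0.9 -4.8  4.5] 9.5 11.3833
1.6 2.6 [ 0.6 -5.1  0.6] 9.8 11.7167
1.8 2.7 [ 2.4 -7.1  9.8] 10.0 12.05
```

```bash
cat >> h.py <<'E'
def tool_for(yaw,pitch): # tool over the scope handle: z=-scope z, x=-scope x
    u=np.array([np.cos(yaw),np.sin(yaw),0]); ax=np.cos(pitch)*u+np.array([0,0,np.sin(pitch)])
    n=-np.sin(pitch)*u+np.array([0,0,np.cos(pitch)]); return np.c_[-ax,np.cross(-n,-ax),-n],ax,n
def handle(c,guess,yaw):
    P=cloud(c).reshape(-1,3); I=c["image"].reshape(-1,3).astype(int)
    d=P[(np.linalg.norm(P-guess,axis=1)<50)&(I.sum(1)<200)]
    for _ in range(4):
        R,ax,n=tool_for(yaw,np.pi/6); h=d@n; H=d[np.abs(h-(guess@n+8))<5]; m=np.median(H,0)
        lat=np.cross(n,ax); s=(H-m)@ax; w=(H-m)@lat; yaw+=np.polyfit(s,w,1)[0]/.866
    es,ew=np.percentile(s,[1,99]),np.percentile(w,[1,99]); print("handle",len(H),es.round(1),ew.round(1),np.median(h[np.abs(h-(guess@n+8))<5])-guess@n-8,"pitchslope",np.polyfit(s,(H-m)@n,1)[0].round(3))
    hm=m+ax*es.mean()+lat*ew.mean(); hm=hm-n*(np.median((H-hm)@n)*-1+8); return hm,yaw
E
python3 - <<'E'
from h import *
g=np.load("handle.npy"); R,ax,n=tool_for(g[3],np.pi/6); m=g[:3]
pre=m-18.7*n+110*n
open_gripper(); movel(np.array(read_state()["eef_pos"])+[0,0,100],max_speed=200)
snap("top","top2"); P=cloud(pickle.load(open("top2.pkl","rb"))).reshape(-1,3)
L=(P-O)@RC; k=(np.abs(L[:,0]-90)<40)&(np.abs(L[:,1])<70)&(L[:,2]>190)&(L[:,2]<225); print("open bar",k.sum(),np.median(L[k],0).round(1))
print(np.round(inverse_kinematics(pre,R),2),np.round(inverse_kinematics(m-18.7*n,R),2))
movep(pre,R); c=snap("wrist","wh"); m2,y2=handle(c,m,g[3]); print(m,m2.round(1),np.rad2deg(y2),read_state()["time"])
np.save("handle2.npy",[*m2,y2])
E
```

```text
open bar 44 [ 94.5  45.3 207.7]
[ 0.71  0.29 -0.55  2.11  0.9   0.42  0.45] [ 0.53  0.51 -0.32  2.07  1.35  0.3   0.03]
handle 1945 [-30.5  33.9] [-6.3  6.7] 0.5839240675342978 pitchslope 0.007
[ 570.6690215  -275.77863532  163.47098974] [ 568.3 -273.7  162.3] -32.937215875293006 15.0
```

View pics/wh.png

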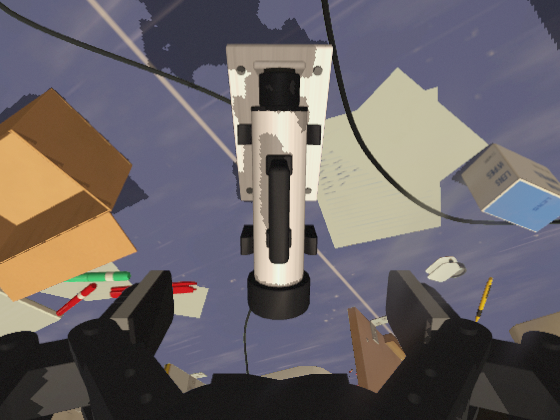

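The wrist view shows the handle at columns 270–290, rows 155–262, centred between the open fingers. The frame has stayed open (bar at height 208). Now the grasp and lift.

Run:
```python
from h import *
g=np.load("handle2.npy"); R,ax,n=tool_for(g[3],np.pi/6); m=g[:3]
print(movel(m-18.7*n,R,max_speed=110,guard=20))
clamp(); s=read_state(); f0=np.array(s["ft_force"]); print(s["finger_gap"],s["gripper_force"],f0.round(1))
e=np.array(s["eef_pos"]); print((e-(m-18.7*n)).round(1))
movel(e+30*n,max_speed=60); movel(e+70*n+[0,0,90],max_speed=150)
wait(.2); s=read_state(); print((np.array(s["ft_force"])-f0).round(1),s["finger_gap"],s["time"])
for p in (C(0,0,320),C(0,0,104.5)): 
    q=inverse_kinematics(p,D); print(np.round(q,2))
```

```text
False
13.082261364276851 58.39635908603668 [-4.   1.1  5.6]
[-0.   0.1  0.2]
[ 4.4 -1.  -9. ] 13.305514846969745 18.6333
[ 0.21  0.49 -0.71  1.52  0.33  1.26 -0.25]
[ 0.15  0.72 -0.63  1.73  0.53  0.87 -0.42]
```

Run:
```python
from h import *
movep(C(0,0,290),D); movel(C(0,0,180),max_speed=150); wait(.2)
c=snap("wrist","wp"); P=cloud(c).reshape(-1,3); I=c["image"].reshape(-1,3).astype(int); L=(P-O)@RC
np.save("L.npy",L)
print(read_state()["time"],((np.array(read_state()["eef_pos"])-O)@RC).round(2))
b=I.sum(1)
# tube in hand: z 110..170
k=(L[:,2]>135)&(L[:,2]<168)&(np.abs(L[:,0])<26)&(np.abs(L[:,1])<75)
for y in range(-70,71,10):
    q=L[k&(np.abs(L[:,1]-y)<5)]
    if len(q)>20: print(y,len(q),"x",np.percentile(q[:,0],[2,98]).round(1),"ztop",np.percentile(q[:,2],95).round(1))
h=(L[:,1]<-60)&(L[:,1]>-115)&(np.abs(L[:,0])<40)&(L[:,2]>135)&(L[:,2]<185); q=L[h]; print("hood",h.sum(),np.percentile(q,[1,50,99],axis=0).round(1).tolist())
h=(L[:,2]>180)&(L[:,2]<225)&(np.abs(L[:,0])<12)&(np.abs(L[:,1])<45); q=L[h]; print("handle",h.sum(),np.percentile(q,[1,50,99],axis=0).round(1).tolist() if h.sum() else 0)
pl=(L[:,2]>124)&(L[:,2]<138)&(L[:,1]<-110)&(L[:,1]>-140)&(np.abs(L[:,0])<70); q=L[pl]; print("plate",pl.sum(),np.percentile(q,[1,50,99],axis=0).round(1).tolist())
v=(L[:,2]>56)&(L[:,2]<66)&(np.abs(L[:,0])<45)&(np.abs(L[:,1])<70); q=L[v]; print("V lips",v.sum(),np.percentile(q,[1,50,99],axis=0).round(1).tolist() if v.sum() else 0)
```

```text
21.125 [ 2.7000e-01 -5.0000e-02  1.8063e+02]
-70 124 x [-14.  14.] ztop 162.0
-60 232 x [-13.9  13.9] ztop 161.5
-10 97 x [-21.5  21.5] ztop 154.4
0 528 x [-21.  21.] ztop 160.7
10 808 x [-20.9  20.9] ztop 161.0
20 898 x [-20.9  20.8] ztop 166.5
30 1277 x [-20.3  20.1] ztop 167.5
40 1886 x [-20.   19.9] ztop 165.3
50 1910 x [-20.1  20. ] ztop 163.8
60 1978 x [-20.1  20. ] ztop 163.8
70 1834 x [-19.8  19.7] ztop 163.9
hood 256 [[-14.0, -69.7, 157.5], [9.4, -64.8, 159.9], [14.0, -60.1, 162.2]]
handle 8472 [[-11.3, -30.0, 185.3], [-0.2, 9.4, 207.4], [11.3, 33.1, 223.4]]Traceback (most recent call last):
  File "<stdin>", line 14, in <module>
    return _quantile_unchecked(
        a, q, axis, out, overwrite_input, method, keepdims, weights)
    return _ureduce(a,
                    func=_quantile_ureduce_func,
    ...<5 lines>...
                    overwrite_input=overwrite_input,
                    method=method)
    r = func(a, **kwargs)
    result = _quantile(arr,
                       quantiles=q,
    ...<2 lines>...
                       out=out,
                       weights=wgt)
    slices_having_nans = np.isnan(arr[-1, ...])
                                  ~~~^^^^^^^^^
IndexError: index -1 is out of bounds for axis 0 with size 0
```

View pics/wp.png

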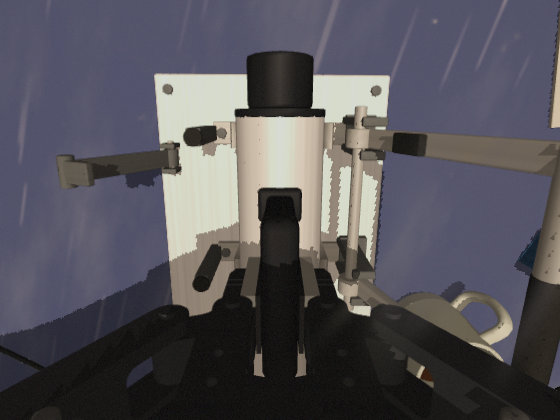

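The scope hangs level and centred in the grip, with the tube at ±20 and the handle up. The left V-block outer edge is visible at (217,133) and the latch at (75,170). Next I'll check the cradle's position in the same view from the base plate and the V-block.

Run:
```python
from h import *
L=np.load("L.npy"); s=(L[:,2]>14)&(L[:,2]<24)
for y in (30,75,85,95): 
    q=L[s&(np.abs(L[:,1]-y)<4)&(np.abs(L[:,0])<120)]; print("base x at",y,len(q),np.percentile(q[:,0],[.5,99.5]).round(1),np.median(q[:,2]).round(1))
q=L[s&(np.abs(L[:,0])<90)&(np.abs(L[:,1])<150)]; print("base y max",np.percentile(q[:,1],99.8))
v=(L[:,2]>55)&(L[:,2]<68)&(np.abs(L[:,0])<45)
for y in (52,-52):
    q=L[v&(np.abs(L[:,1]-y)<14)]; print("V",y,len(q)); 
    for k in (q[:,0]<0,q[:,0]>0): 
        if k.sum()>5: print(np.percentile(q[k],[2,50,98],axis=0).round(1).tolist())
t=(L[:,2]>140)&(L[:,2]<168)&(np.abs(L[:,0])<10); print("tube rear y",np.percentile(L[t,1],[95,99.5]), np.histogram(L[t,1],np.arange(60,110,4)))
r=(np.abs(L[:,0]-50)<9)&(np.abs(L[:,1])<40)&(L[:,2]>80)&(L[:,2]<98); print("hinge rod",r.sum(),np.percentile(L[r],[2,50,98],axis=0).round(1).tolist())
c=pickle.load(open("wc.pkl","rb")); L=(cloud(c).reshape(-1,3)-O)@RC; s=(L[:,2]>14)&(L[:,2]<24)
q=L[s&(np.abs(L[:,1])<115)&(np.abs(L[:,0])<120)]; print("wc base x",np.percentile(q[:,0],[.3,99.7])); q=L[s&(np.abs(L[:,0])<80)&(np.abs(L[:,1])<160)]; print("y",np.percentile(q[:,1],[.3,99.7]))
p=(L[:,2]>122)&(L[:,2]<138)&(L[:,1]<-100)&(L[:,1]>-150)&(np.abs(L[:,0])<80);print("plate",np.percentile(L[p],[1,50,99],axis=0).round(1).tolist())
```

```text
base x at 30 936 [-85.4  87.3] 19.3
base x at 75 1627 [-100.4   87.4] 19.2
base x at 85 1801 [-100.6   87.3] 19.2
base x at 95 1809 [-100.3   87.5] 19.2
base y max 99.70629859012614
V 52 390
[[-35.5, 45.7, 61.0], [-33.4, 55.1, 62.6], [-31.6, 63.0, 64.2]]
[[31.6, 44.9, 61.3], [34.8, 54.1, 63.0], [38.2, 62.4, 64.8]]
V -52 175
[[-36.1, -48.6, 55.3], [-34.1, -43.2, 62.6], [-31.7, -40.4, 64.0]]
[[31.9, -49.1, 56.4], [35.0, -43.5, 62.8], [37.8, -40.9, 64.4]]
tube rear y [91.20799673 94.00449503] (array([436, 406, 410, 433, 400, 427, 431, 444, 254,   0,   0,   0]), array([ 60,  64,  68,  72,  76,  80,  84,  88,  92,  96, 100, 104, 108]))
hinge rod 1403 [[47.2, -39.0, 87.1], [50.7, -0.5, 90.5], [57.5, 38.3, 95.3]]
wc base x [-101.53365163   87.57462421]
y [-136.24219865   97.82509989]
plate [[-49.3, -129.0, 123.2], [-3.2, -125.8, 131.1], [49.4, -123.1, 133.1]]
```

Run:
```python
from h import *
movel(C(.7,2,122),max_speed=100); wait(.1); f=read_state()["ft_force"]
print(movel(C(.7,2,101),max_speed=20,guard=12)); s=read_state(); print(((np.array(s["eef_pos"])-O)@RC).round(1),(RC.T@(np.array(s["ft_force"])-f)).round(1),RC.T@np.array(s["torque"]),s["time"])
```

```text
True
[  1.3   2.1 106.4] [0.9 0.8 7.7] [ 0.14349198 -0.42212126 -0.14943457] 22.7167
```

Run:
```python
from h import *
p=(np.array(read_state()["eef_pos"])-O)@RC
print(movel(C(p[0],p[1],104.8),max_speed=15,guard=15)); wait(.2); s=read_state(); print(((np.array(s["eef_pos"])-O)@RC).round(1),(RC.T@np.array(s["ft_force"])).round(1))
open_gripper(); movel(C(p[0],p[1],250),max_speed=150); wait(.1)
c=snap("wrist","wq"); P=cloud(c).reshape(-1,3); L=(P-O)@RC; np.save("L2.npy",L)
k=(L[:,2]>75)&(L[:,2]<100)&(np.abs(L[:,0])<26)
for y in range(-70,71,20):
    q=L[k&(np.abs(L[:,1]-y)<5)]
    if len(q)>20: print(y,len(q),"x",np.percentile(q[:,0],[2,98]).round(1),"ztop",np.percentile(q[:,2],95).round(1))
h=(L[:,2]>125)&(L[:,2]<140)&(np.abs(L[:,0])<15)&(np.abs(L[:,1])<45); q=L[h]; print("handle",h.sum(),np.percentile(q,[1,50,99],axis=0).round(1).tolist() if h.sum() else 0)
for y in (52,-52):
    q=L[(L[:,2]>57)&(L[:,2]<67)&(np.abs(L[:,0])<45)&(np.abs(L[:,1]-y)<16)]; print("V",y,len(q))
    for k in (q[:,0]<0,q[:,0]>0): 
        if k.sum()>5: print(np.percentile(q[k],[2,50,98],axis=0).round(1).tolist())
print(read_state()["time"])
```

```text
False
[  1.9   2.4 106.2] [-5.4  0.3 21.7]
-70 647 x [-23.   23.5] ztop 94.8
-50 393 x [-19.   20.4] ztop 89.3
-30 269 x [-18.8  21.1] ztop 92.5
-10 280 x [-18.5  20.6] ztop 87.6
10 296 x [-19.1  21.2] ztop 87.2
30 353 x [-18.8  20.9] ztop 93.3
50 579 x [-17.7  20.5] ztop 89.3
70 548 x [-18.1  21. ] ztop 89.6
handle 1578 [[-5.5, -30.2, 128.8], [1.4, 4.4, 132.7], [8.2, 34.8, 134.5]]
V 52 669
[[-35.0, 45.7, 58.4], [-28.2, 54.6, 62.5], [-21.3, 62.5, 64.6]]
[[24.2, 44.9, 58.7], [31.0, 53.8, 62.6], [38.2, 62.5, 64.5]]
V -52 570
[[-35.7, -58.4, 57.8], [-28.7, -49.1, 62.6], [-22.0, -40.6, 64.7]]
[[23.6, -58.7, 57.7], [30.2, -49.4, 62.6], [37.3, -40.9, 64.6]]
25.1333
```

View pics/wq.png

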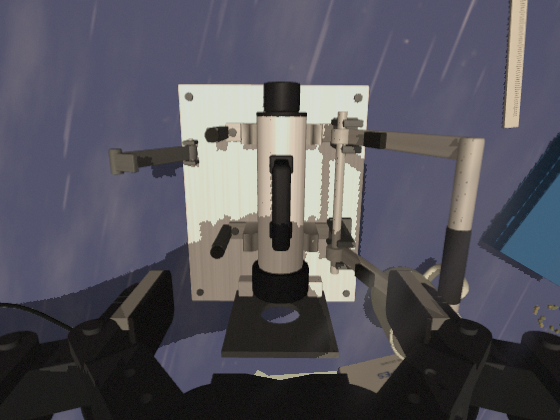

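The scope lies level in both V-grooves, handle up and hood (280,280) towards the window plate. The tube axis is at x≈1.1 and the blocks' middle at 1.1. The handle's middle is at y≈2.3 and the blocks' middle at 2.2. The open bar is at (470,200). Next I'll swing the frame down.

Run:
```python
from h import *
L=np.load("L2.npy"); k=(L[:,2]>195)&(L[:,2]<222)&(np.abs(L[:,0]-95)<30)&(np.abs(L[:,1])<50); print("bar",k.sum(),np.percentile(L[k],[2,50,98],axis=0).round(1).tolist())
def pose(th,dr):
    f=th+.047; return bar(th,y=-10)+[0,0,2]+RC@np.array([-dr*np.cos(f),0,dr*np.sin(f)])
movep(pose(1.88,2.5)+[0,0,80],D); movel(pose(1.88,2.5),max_speed=150,guard=15)
clamp(); s=read_state(); print(s["finger_gap"],((np.array(s["eef_pos"])-O)@RC).round(1),s["time"])
dr=2.5
for th in np.arange(1.7,.29,-.2):
    movel(pose(th,dr),max_speed=150); s=read_state(); F=RC.T@np.array(s["ft_force"]); f=th+.047
    rad=-F[0]*np.cos(f)+F[2]*np.sin(f); print(th.round(2),round(dr,1),F.round(1),round(rad,1),round(s["finger_gap"],1),s["time"])
    if np.abs(F).max()>80 or s["finger_gap"]<5: break
    dr=np.clip(dr+np.clip(rad*.06,-2,2),-3,6)
```

```text
bar 3690 [[91.9, -31.3, 205.0], [95.9, 11.1, 211.4], [102.8, 49.1, 213.5]]
9.763766743978843 [ 95.8 -10.  191.9] 26.975
1.7 2.5 [-0.1  2.2  1.4] 1.4 9.8 27.2833
1.5 2.6 [0.1 2.9 9.3] 9.2 10.2 27.6083
1.3 3.1 [ 1.6  3.7 -2.5] -2.8 9.6 27.9333
1.1 3.0 [-0.4  4.9 -1.6] -1.3 9.5 28.2583
0.9 2.9 [ 5.5  5.5 -9.1] -10.6 9.3 28.5833
0.7 2.3 [ 3.1  5.3 -4.8] -5.5 9.6 28.9083
0.5 1.9 [ 5.2  4.  -5.9] -7.5 10.1 29.2333
0.3 1.5 [ 5.7  2.2 -3.1] -6.4 9.5 29.5583
```

Run:
```python
from h import *
def pose(th,dr):
    f=th+.047; return bar(th,y=-10)+[0,0,2]+RC@np.array([-dr*np.cos(f),0,dr*np.sin(f)])
movel(pose(.17,1),max_speed=60); f=np.array(read_state()["ft_force"])
print(movel(pose(.08,.8),max_speed=25,guard=10)); s=read_state(); p=(np.array(s["eef_pos"])-O)@RC; print(p.round(1),(RC.T@(s["ft_force"]-f)).round(1))
print("theta est",np.arcsin((p[2]+18.7-2-86)/128)-.047)
open_gripper(); movel(O+RC@(p+[0,0,160]),max_speed=150); wait(.1)
c=snap("wrist","wl"); L=(cloud(c).reshape(-1,3)-O)@RC
k=(L[:,2]>95)&(L[:,2]<125)&(np.abs(L[:,0]+77)<14)&(np.abs(L[:,1]-2)<62); print("bar",k.sum(),np.percentile(L[k],[2,50,95],axis=0).round(1).tolist())
k=(L[:,2]>92)&(L[:,2]<125)&(L[:,0]<-98)&(L[:,0]>-165)&(L[:,1]<60)&(L[:,1]>10); print("roll",k.sum(),np.percentile(L[k],[2,50,98],axis=0).round(1).tolist() if k.any() else 0)
print(read_state()["time"])
q0=np.array(read_state()["qpos"])
for x in(-185,-175,-165,-120,-110):
  for z in (90,103): print(x,z,inverse_kinematics(C(x,34,z),D) is not None, end=" ")
```

```text
True
[-75.3  -9.9  91.4] [-12.3  -2.8  17.5]
theta est 0.1264491324204624
bar 2401 [[-81.9, -52.8, 106.4], [-74.7, 6.2, 110.6], [-66.0, 56.9, 112.6]]
roll 687 [[-134.9, 26.1, 103.8], [-124.1, 35.4, 113.2], [-110.5, 44.1, 119.3]]
32.4083
-185 90 True -185 103 True -175 90 True -175 103 True -165 90 True -165 103 True -120 90 True -120 103 True -110 90 True -110 103 True
```

View pics/wl.png

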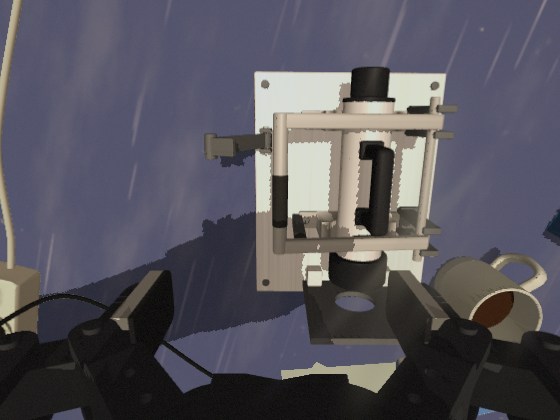

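The frame is down with both arms on the tube (bar top 112, so its centre is about 105.5). The latch leans out with its roll at (211,146), cradle x≈−130, y≈35. Next I'll push the latch with closed fingers.

Run:
```python
from h import *
clamp(); movep(C(-172,34.5,180),D); movel(C(-172,34.5,101),max_speed=120,guard=15)
print(movel(C(-95,34.5,101),max_speed=45,guard=20)); s=read_state(); print(((np.array(s["eef_pos"])-O)@RC).round(1),(RC.T@np.array(s["ft_force"])).round(1),s["time"])
wait(.3); s=read_state(); print(((np.array(s["eef_pos"])-O)@RC).round(1),(RC.T@np.array(s["ft_force"])).round(1))
p=(np.array(s["eef_pos"])-O)@RC
movel(C(p[0]-50,34.5,p[2]),max_speed=100); movel(C(p[0]-50,34.5,240),max_speed=150); movep(C(-77,-10,265),D); wait(.1)
c=snap("wrist","wz"); L=(cloud(c).reshape(-1,3)-O)@RC
k=(L[:,2]>95)&(L[:,2]<130)&(L[:,0]<-85)&(L[:,0]>-165)&(L[:,1]<47)&(L[:,1]>20); print("roll",k.sum(),np.percentile(L[k],[2,50,98],axis=0).round(1).tolist() if k.any() else 0)
print(read_state()["time"])
```

```text
True
[-143.1   34.5  101.3] [-11.9  -1.   24. ] 35.4
[-143.6   34.4  101.1] [-10.4   1.2  20.7]
roll 632 [[-134.3, 25.8, 104.3], [-123.6, 35.3, 113.5], [-109.6, 44.4, 119.6]]
38.15
```

View pics/wz.png

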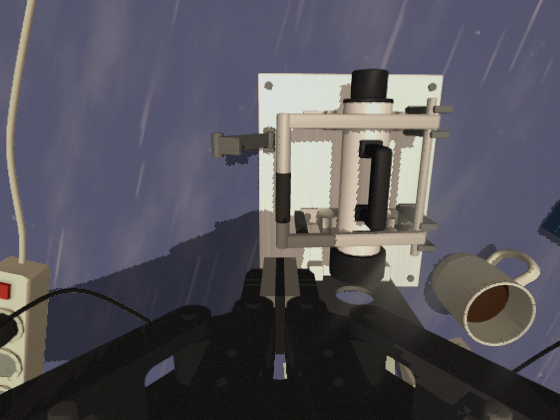

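The latch has not moved (roll at (217,144)). The upward reaction shows that the wider part of the finger above the tip landed on the roll. I'll retry with the tip higher, so that only the fingertip meets the roll, and follow the roll's arc.

Run:
```python
from h import *
movep(C(-165,34.5,170),D); movel(C(-165,34.5,107),max_speed=120,guard=15); wait(.1)
f=np.array(read_state()["ft_force"]); print(RC.T@f)
prev=None
for x,z in ((-143,107),(-132,108),(-124,109),(-116,110),(-110,110.5),(-104,110.5),(-98,110.5)):
    g=movel(C(x,34.5,z),max_speed=40,guard=22); s=read_state(); print(x,g,((np.array(s["eef_pos"])-O)@RC).round(1),(RC.T@(np.array(s["ft_force"])-f)).round(1),s["time"])
    if g: break
p=(np.array(s["eef_pos"])-O)@RC; wait(.2)
movel(C(p[0]-40,34.5,p[2]),max_speed=100); movel(C(p[0]-40,34.5,240),max_speed=150); movep(C(-77,-10,265),D); wait(.1)
c=snap("wrist","wy"); L=(cloud(c).reshape(-1,3)-O)@RC
k=(L[:,2]>85)&(L[:,2]<130)&(L[:,0]<-85)&(L[:,0]>-165)&(L[:,1]<47)&(L[:,1]>20); print("roll",k.sum(),np.percentile(L[k],[2,50,98],axis=0).round(1).tolist() if k.any() else 0)
print(read_state()["time"])
```

```text
[-0.29890696  0.97639295  0.55905885]
-143 False [-143.2   34.5  106.9] [ 0.5 -0.2 -0.1] 40.2333
-132 True [-136.1   34.4  107.8] [ 0.6 -1.9 -0.5] 40.5
roll 665 [[-128.9, 26.1, 97.9], [-117.6, 35.4, 115.8], [-103.8, 43.8, 120.9]]
42.95
```

Run:
```python
from h import *
movep(C(-160,34.5,150),D); movel(C(-160,34.5,107.5),max_speed=120,guard=15)
movel(C(-140,34.5,107.5),max_speed=60); f=np.array(read_state()["ft_force"])
for x in np.arange(-134,-93,4):
    z=min(107.5+(x+134)*.13,110.5)
    movel(C(x,34.5,z),max_speed=40); s=read_state(); F=RC.T@(np.array(s["ft_force"])-f); print(x,((np.array(s["eef_pos"])-O)@RC).round(1),F.round(1),s["time"])
    if np.linalg.norm(F)>25: break
    if s["time"]>55: break
p=(np.array(s["eef_pos"])-O)@RC; wait(.1)
movel(C(p[0]-30,34.5,p[2]),max_speed=100); movel(C(p[0]-30,34.5,200),max_speed=200); movep(C(-77,-10,265),D); wait(.1)
c=snap("wrist","wx"); L=(cloud(c).reshape(-1,3)-O)@RC
k=(L[:,2]>85)&(L[:,2]<130)&(L[:,0]<-85)&(L[:,0]>-165)&(L[:,1]<47)&(L[:,1]>20); print("roll",k.sum(),np.percentile(L[k],[2,50,98],axis=0).round(1).tolist() if k.any() else 0)
print(read_state()["time"])
```

```text
-134 [-133.8   34.5  107.5] [-1.4 -0.4 -0.6] 44.8833
-130 [-129.6   34.5  108.3] [-2.4  0.2  6.1] 45.1333
-126 [-125.5   34.4  109.2] [-5.7 -0.2 17.9] 45.3833
-122 [-121.3   34.4  110.2] [-7.7 -0.4 28. ] 45.6333
roll 715 [[-117.5, 25.9, 113.0], [-106.1, 35.3, 118.5], [-91.1, 44.0, 122.3]]
47.4333
```

View pics/wx.png

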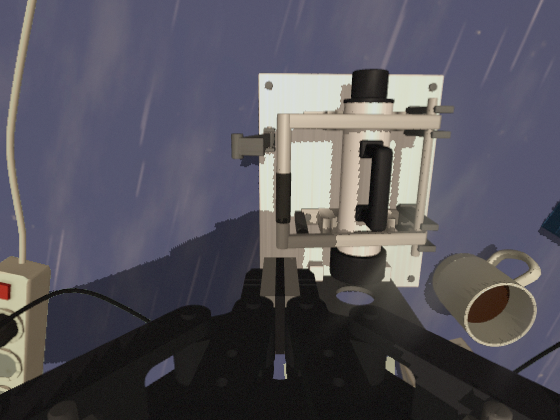

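The latch has moved most of the way (roll at (237,145), about 0.17 rad left). The residual force was vertical friction from the rising roll, so I'll push the rest from a fresh contact.

Run:
```python
from h import *
movep(C(-145,34.5,150),D); movel(C(-145,34.5,109),max_speed=120,guard=15)
movel(C(-126,34.5,109),max_speed=60); f=np.array(read_state()["ft_force"])
for x in np.arange(-121,-93,3):
    z=min(109+(x+121)*.12,111)
    movel(C(x,34.5,z),max_speed=40); s=read_state(); p=(np.array(s["eef_pos"])-O)@RC; F=RC.T@(np.array(s["ft_force"])-f); print(x,p.round(1),F.round(1),s["time"])
    if F[0]<-30 or np.linalg.norm(F)>65 or s["time"]>57: break
movel(C(p[0]-20,34.5,p[2]),max_speed=100); movel(C(p[0]-30,34.5,200),max_speed=200); movep(C(-77,-10,265),D); wait(.1)
c=snap("wrist","wv"); L=(cloud(c).reshape(-1,3)-O)@RC
k=(L[:,2]>85)&(L[:,2]<130)&(L[:,0]<-85)&(L[:,0]>-165)&(L[:,1]<47)&(L[:,1]>20); print("roll",k.sum(),np.percentile(L[k],[2,50,98],axis=0).round(1).tolist() if k.any() else 0)
k=(L[:,2]>95)&(L[:,2]<125)&(np.abs(L[:,0]+77)<14)&(np.abs(L[:,1]+12)<30); print("bar",np.percentile(L[k],[2,50,95],axis=0).round(1).tolist())
print(read_state()["time"])
```

```text
-121 [-119.4   34.4  110.2] [-2.7 -0.7 14.5] 49.2833
-118 [-116.2   34.4  110.8] [-2.5 -0.2 16.7] 49.5333
-115 [-112.9   34.4  111.3] [-2.  -1.2 18.6] 49.7833
-112 [-109.8   34.4  111.7] [-0.9 -1.5 17.9] 50.0333
-109 [-106.7   34.4  112. ] [ 0.8 -1.6 15.9] 50.2833
-106 [-104.1   34.3  112.2] [-0.7 -1.2 14.2] 50.5333
-103 [-103.    34.2  112.1] [-14.5   0.2  24.2] 50.7833
-100 [-102.    34.2  111.9] [-28.   -0.3  34.6] 51.0333
-97 [-101.    34.1  111.7] [-41.7   0.2  47.1] 51.2833
roll 552 [[-104.7, 25.7, 111.9], [-96.5, 35.0, 120.0], [-85.4, 44.3, 121.6]]
bar [[-81.7, -40.3, 106.4], [-75.7, -10.8, 111.1], [-69.9, 14.8, 112.8]]
52.8833
```

View pics/wv.png

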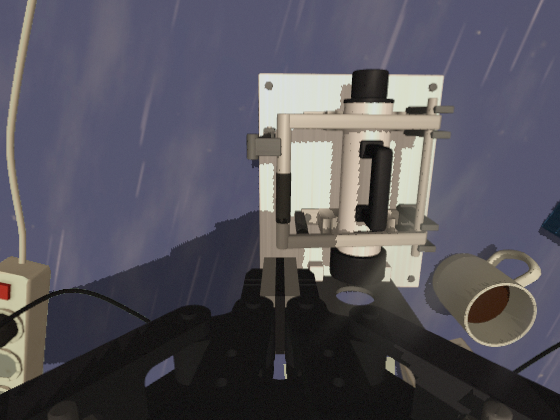

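Run:
```python
from h import *
for n in("wx","wv"):
    c=pickle.load(open(n+".pkl","rb")); L=(cloud(c)-O)@RC; g=c["image"].sum(2)
    for r in (141,146):
        print(n,r,[(u,L[r,u,0].round(1),L[r,u,2].round(1),int(g[r,u])) for u in range(228 if n=="wx" else 244,296,2)])
s=read_state(); print(s["finger_gap"])
```

```text
wx 141 [(228, np.float64(-136.4), np.float64(1.3), 286), (230, np.float64(-134.2), np.float64(1.5), 282), (232, np.float64(-116.7), np.float64(116.0), 241), (234, np.float64(-115.1), np.float64(116.1), 280), (236, np.float64(-113.2), np.float64(118.6), 310), (238, np.float64(-111.8), np.float64(117.2), 299), (240, np.float64(-110.2), np.float64(117.5), 299), (242, np.float64(-108.6), np.float64(117.2), 295), (244, np.float64(-106.8), np.float64(119.1), 297), (246, np.float64(-105.3), np.float64(118.7), 301), (248, np.float64(-103.7), np.float64(118.8), 295), (250, np.float64(-102.0), np.float64(119.4), 298), (252, np.float64(-100.5), np.float64(118.6), 297), (254, np.float64(-98.8), np.float64(120.7), 294), (256, np.float64(-97.2), np.float64(120.5), 298), (258, np.float64(-95.6), np.float64(120.9), 297), (260, np.float64(-94.0), np.float64(121.5), 297), (262, np.float64(-92.4), np.float64(121.5), 287), (264, np.float64(-91.0), np.float64(119.0), 135), (266, np.float64(-92.3), np.float64(45.9), 136), (268, np.float64(-90.5), np.float64(40.5), 145), (270, np.float64(-88.7), np.float64
[... 4253 characters left out ...]
87.8), np.float64(121.1), 321), (270, np.float64(-86.2), np.float64(120.6), 323), (272, np.float64(-84.6), np.float64(119.9), 322), (274, np.float64(-83.0), np.float64(119.9), 325), (276, np.float64(-81.4), np.float64(122.2), 321), (278, np.float64(-79.9), np.float64(120.5), 325), (280, np.float64(-78.3), np.float64(120.9), 250), (282, np.float64(-76.7), np.float64(110.8), 543), (284, np.float64(-75.1), np.float64(113.1), 589), (286, np.float64(-73.4), np.float64(109.7), 524), (288, np.float64(-71.8), np.float64(110.8), 467), (290, np.float64(-70.1), np.float64(108.3), 372), (292, np.float64(-65.5), np.float64(17.8), 652), (294, np.float64(-63.4), np.float64(18.5), 653)]
-0.13073984212431647
```

Run:
```python
from h import *
for n in("wl","wx","wv"):
    c=pickle.load(open(n+".pkl","rb")); L=((cloud(c)-O)@RC).reshape(-1,3)
    k=(np.abs(L[:,1]-35)<8)&(L[:,0]<-82)&(L[:,0]>-140)&(L[:,2]>95)&(L[:,2]<128); q=L[k]
    x0=np.percentile(q[:,0],1); q=q[(q[:,0]>x0+3)&(q[:,0]<x0+(19 if n!="wv" else 24))]
    for _ in range(3):
        a,b=np.polyfit(q[:,0],q[:,2],1); q=q[np.abs(q[:,2]-a*q[:,0]-b)<4]
    print(n,len(q),x0.round(1),np.arctan(a).round(3))
```

```text
wl 369 -135.0 0.429
wx 372 -117.8 0.183
wv 470 -104.7 0.057
```

The slope, the roll position and the nose position together say the latch came back to about 0.1 rad. The tip did reach the stop (TCP −103), so the horizontal retreat must have dragged the latch. I'll push again, ease off the load and leave straight upward.

Run:
```python
from h import *
movep(C(-128,34.5,150),D); movel(C(-128,34.5,110),max_speed=150,guard=15)
movel(C(-113,34.5,110.5),max_speed=80); movel(C(-105,34.5,112),max_speed=40); f=0
for x in (-102,-100,-98.5):
    movel(C(x,34.5,112),max_speed=40); s=read_state(); F=RC.T@np.array(s["ft_force"]); p=(np.array(s["eef_pos"])-O)@RC; print(x,p.round(1),F.round(1),s["time"])
    if F[0]<-25: break
wait(.3)
movel(C(p[0]-.5,34.5,p[2]+1.5),max_speed=20); print((RC.T@np.array(read_state()["ft_force"])).round(1))
movel(C(p[0]-1,34.5,150),max_speed=60); movel(C(-77,-10,265),max_speed=200); wait(.1)
c=snap("wrist","wu"); L=(cloud(c).reshape(-1,3)-O)@RC
k=(np.abs(L[:,1]-35)<8)&(L[:,0]<-60)&(L[:,0]>-140)&(L[:,2]>115.5)&(L[:,2]<128); print("latch x",np.percentile(L[k],[1,50,99],axis=0).round(1).tolist(),read_state()["time"])
```

```text
-102 [-104.    34.3  111.9] [-17.9  -0.3  17.7] 54.8333
-100 [-103.3   34.3  111.8] [-26.8   0.9  24.1] 55.0833
[-1.4 -0.5  0.8]
latch x [[-97.3, 27.6, 116.8], [-84.4, 34.9, 120.0], [-70.2, 42.6, 122.1]] 57.425
```

The nose end is now at x −70, against about −69 expected when upright, so the latch is closed to about 0.02 rad. Handing in.

```bash
python3 -c "
from workcell import *
print(finish_job())"
```

```text
the job is handed in; nothing more can be done
None
```

I handed the job in at about 57 s of the 67 s allowed; no verdict came back. By my measurements, the scope lies level and centred in both V-grooves, the frame rests on the tube, the latch is upright to about 0.02 rad, and the mug, carton and tape roll were left alone.

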